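# Stand up the toppled desk tidy and rebuild its tiers

### The job

The desk tidy has come apart and its stand has toppled over: set the stand upright on the desk, then lower the wide tray down its post fully home on the base, then the small tray fully home on top of it, then the wooden collar on top of that, the trays right way up. Lower each piece gently instead of dropping it, let go at the end, and leave the phone, the mouse, the glasses case and the power bank where they lie.

Things in the scene. Friction and masses are not known exactly. Their poses are not given: they have to be found in the camera images.
- stand: Stand, loose, 0.6 kg: square wooden base 100 x 100 x 18 mm with a fixed steel post, 18 mm diameter, in its middle, rising 110 mm above the base's top face. Origin: centre of the base's underside; z along the post to its tip, x, y square to the sides. Starts toppled, on the base's +x top edge and the post's end, z pointing outward and 22 degrees below level.
- stand_tip (a point): Centre of the end of the stand's post, 128 mm above the base's underside; the last 7 mm of the post taper to 8 mm diameter. Held lightly just below the tip, the post swivels between the finger pads as the stand is tipped up; under about 60 degrees from upright it tends to fall upright by itself.
- stand_edge (a point): Middle of the base's +x top edge (x 50 mm, z 18 mm in the stand's axes), which lies on the desk at the start. The stand is righted by tipping it up over this side.
- wide_tray: Wide tray, grey plastic, 0.2 kg, right way up on the desk: dish 140 mm diameter, floor 4 mm, rim 20 mm high, 3 mm thick; upright hub tube in the middle, 32 mm outside, top 70 mm above the underside; 24 mm round hole right through. Origin: centre of underside, z up. Home on the base, the post stands 40 mm above the hub, between the fingers: so grip close to the hub's top (8 mm below).
- small_tray: Small tray, grey plastic, 0.11 kg, right way up on the desk: dish 100 mm diameter, floor 4 mm, rim 12 mm high, 3 mm thick; hub in the middle 36 mm outside, top 24 mm above the underside; 24 mm round hole right through. Origin: centre of underside, z up. Home: on top of the wide tray's hub, 88 mm above the stand's underside.
- collar: Collar: plain pale wooden ring, 60 mm outside, 30 mm tall, 23 mm round hole right through, 0.08 kg, lying flat on the desk. Origin: centre of its underside, z along the hole; both ends are alike. Home: on top of the small tray's hub, 112 mm above the stand's underside, round the last 16 mm of the post.
- phone: Bystander: black phone lying flat, 150 (x) x 74 (y) x 9 mm. Origin at the centre of its underside, z up.
- mouse: Bystander: grey computer mouse, 105 (x) x 60 (y) x 34 mm. Origin at the centre of its underside, z up.
- glasses_case: Bystander: blue cloth-covered glasses case, 160 (x) x 62 (y) x 36 mm. Origin at the centre of its underside, z up.
- power_bank: Bystander: white power bank lying flat, 140 (x) x 68 (y) x 16 mm. Origin at the centre of its underside, z up.

How it is judged (in metres and radians):
On the way, in this order (a step that is already met when the one before it is completed fails the run):
1. the stand is upright on the desk (angle between stand's own z axis and vertical below 0.07 rad and height (world z) of stand below 0.005 m and linear speed of stand below 0.05 m/s), for 0.2 s.
2. the wide tray is fully home on the stand's base (angle between stand's own z axis and vertical below 0.07 rad and height (world z) of stand below 0.005 m and z of wide_tray in the frame of stand between 0.015 and 0.021 m and horizontal distance between wide_tray and stand below 0.006 m and angle between wide_tray's own z axis and vertical below 0.09 rad), for 0.2 s.
3. the small tray is fully home on the wide tray's hub (all of step 2 and z of small_tray in the frame of stand between 0.085 and 0.091 m and horizontal distance between small_tray and stand below 0.006 m and angle between small_tray's own z axis and vertical below 0.09 rad), for 0.2 s.
4. the collar is fully home on the small tray's hub (all of step 3 and z of collar in the frame of stand between 0.108 and 0.116 m and horizontal distance between collar and stand below 0.006 m and angle between the z axis of collar and the z axis of stand, either way round below 0.15 rad), for 0.2 s.
At the end, for the whole second after the job is handed in: Stand upright on the desk (4 deg, 5 mm). On its post, centred to 6 mm, undersides above the stand's: wide tray 18 mm, small tray 88 mm (each within 3 mm, right way up within 5 deg), collar 112 mm (within 4 mm, square to the post within 8 deg, either end up). All at rest (all of step 4 and linear speed of each of stand, wide_tray, small_tray, collar below 0.03 m/s); the robot touches nothing.
It fails at once if a tray or the collar is dropped down the post (faster than 0.6 m/s while on it) instead of being lowered ((horizontal distance between wide_tray and stand below 0.02 m and z of wide_tray in the frame of stand below 0.125 m and angle between stand's own z axis and vertical below 0.3 rad and linear speed of wide_tray above 0.6 m/s) or (horizontal distance between small_tray and stand below 0.02 m and z of small_tray in the frame of stand below 0.125 m and angle between stand's own z axis and vertical below 0.3 rad and linear speed of small_tray above 0.6 m/s) or (horizontal distance between collar and stand below 0.02 m and z of collar in the frame of stand below 0.125 m and angle between stand's own z axis and vertical below 0.3 rad and linear speed of collar above 0.6 m/s)).
It fails at once if the phone, the mouse, the glasses case or the power bank is moved by more than 30 mm (distance of any of phone, mouse, glasses_case, power_bank from where it was at the start of the episode above 0.03 m).
It also fails if it takes over 72 s, if anything falls off the work surface, if the arm or the gripper's body presses on something with over 40 N, if the wrist force passes 120 N, or if a joint passes its speed limit or range.

### The arm

A 7-joint arm with a two-finger parallel gripper is mounted at the origin on the work surface. World frame = base frame: x ahead of the robot, y to its left, z up, the work surface at z = 0. Lengths are in mm, angles in rad, forces in N, time in s.
With the tool pointing down it reaches from about 350 to 900 mm from the base axis. Payload 8.1 kg.
Tool frame: the origin (TCP) lies midway between the tips of the shut fingers; the grasp point (between the pads) lies 19 mm behind it (grip_depth is the distance from the TCP to the grasp point, in mm); z points along the fingers, y is the line along which they close (so a half turn about z gives the same grasp; the last joint's range is limited). The gripper opens to 92 mm and grips with 3 to 60 N. Pads are 19 mm wide; open, the fingers measure 130 mm over their backs; the gripper's body (75 mm by 190 mm) begins 47 mm behind the grasp point.
Start: joints at [-1.437, 0.434, 0.025, 1.573, -0.012, 1.134, -0.075], TCP at [146.648, 607.566, 226.742] pointing down, gripper open.
Joint ranges: [-2.62, 2.62], [-0.44, 2.09], [-1.27, 1.32], [0.08, 2.57], [-1.32, 4.46], [0.12, 2], [-2.74, 2.74]. Speed limits (rad/s): [2.22, 2.22, 3.01, 3.01, 3.14, 3.14, 3.14].

### API

Orientations are given as a unit quaternion [w, x, y, z].
In Python, from bench import * gives the robot as it stands.
- The arm moves only by the tool carry_out, never from a script. Its argument "increments" is a list that holds one entry, the list of rows, each a list of 4 numbers: the shift along the tool's x, y, z in units of 25 mm (1.0 is 25 mm), then the turn about the tool's z in units of 6 degrees (1.0 is 6 degrees). A call has 1 to 10 rows; each row is the pose to reach, as a shift and turn from the pose commanded when the call began, along the tool's axes at that moment; what a row does not reach only later rows make up. A row lasts 1/12 s, in which the tool goes at most 41.7 mm and 7.16 degrees, less where a joint would pass 70% of its speed; a pose out of reach is approached as far as the arm can. A call with a gripper value outside its range is refused whole. "claw" is the opening, from 0 (shut) to 1 (fully open), set as the call begins (left out, the last holds). The fingers move at their own pace and stop on an object; "newtons" is the grip in N (left out, the last holds). Time passes only in rows, so rows that repeat a pose let the fingers close. It gives the time, the measured TCP pose, the force, the opening and the grip force at its end, in the units of the state.
- get_obs(): the state, without advancing time (a new reading comes with each control period).
- camera(name): name is "scene" or "side" or "wrist"; returns a dict with "color" (420x560x3 uint8, red, green, blue), "fov_y" (degrees; the focal length in pixels is half the picture's height over the tangent of half this angle, whatever the lens; pixels are square), "cx", "cy" (the principal point, pixels), "eye" and "rotation" of the camera in the world. Camera axes: x right, y up, looking along -z (the intrinsics and any distortion apply to the point x, -y, -z); pixel columns grow to the right and rows downward; lengths in mm; the calibration is good to about 2 mm. The wrist camera is an equidistant fisheye: a pixel r from the principal point sees the ray r / f radians off the axis. A picture is of the moment at which its call begins. There is no depth.
- hand_in(): hands the job in; it is judged then, once.
The state is a dict: "time": time; "q": joint angles; "qd": joint speeds; "tau": joint torques, N m; "ee_pos": TCP position; "orientation": TCP orientation; "contact_force": force on the tool from outside, world axes, zero at the start; "ft_torque": the same for the moment, N m; "gripper_width": finger opening in mm; "gripper_force": force on a finger pad.
Only numpy, scipy, OpenCV 4.12 (cv2) and the standard library are available. Lean on these libraries where they do the work, as an engineer would, in place of code of your own. Each camera call takes 0.05 s, during which the arm holds its last target. There are 200 camera calls.

## Working session

There is one attempt and no reset: what is moved stays moved. The work goes in short steps, Python scripts to look and compute and a tool call to move; the robot and the scene stay as the last step left them, time stands still between calls to the robot, and variables do not carry over. Pictures are saved under pics/ and viewed, at most 10 in all, crops included, and the job is handed in when it is done.

Besides the shell and the picture viewer there is one more tool, called after "Call:" by a JSON object that holds its "op" and its "data", one argument or row to a line. carry_out: Moves the arm, as the interface text tells. Its arguments: {"type":"object","properties":{"increments":{"type":"array","items":{"type":"array","items":{"type":"array","items":{"type":"number"}}}},"claw":{"type":"number"},"newtons":{"type":"number"}},"required":["increments"]}

```bash
mkdir -p pics; cat > h.py <<'E'
from bench import *
import numpy as np, cv2
from scipy.spatial.transform import Rotation as R
def ray(c,u,v,wrist=False):
    H=c["color"].shape[0]; f=H/2/np.tan(np.radians(c["fov_y"])/2)
    x=u-c["cx"]; y=v-c["cy"]
    if wrist:
        r=np.hypot(x,y)+1e-9; t=r/f
        d=np.array([np.sin(t)*x/r,-np.sin(t)*y/r,-np.cos(t)])
    else: d=np.array([x/f,-y/f,-1.])
    return np.array(c["eye"]),np.array(c["rotation"])@(d/np.linalg.norm(d))
def onz(c,u,v,z,wrist=False):
    e,d=ray(c,u,v,wrist); return e+d*(z-e[2])/d[2]
def save(c,n): cv2.imwrite("pics/"+n+".png",c["color"][:,:,::-1])
E
python3 - <<'E'
from h import *
a=[]
for n in ["scene","side","wrist"]:
    c=camera(n); save(c,n+"0"); print(n,c["fov_y"],c["cx"],c["cy"],np.round(c["eye"]),np.round(c["rotation"],3).tolist(),[k for k in c])
o=get_obs(); print(o["ee_pos"],o["orientation"],o["time"],R.from_quat(np.roll(o["orientation"],-1)).as_matrix().round(3))
E
```

```text
scene 50.373578097442916 271.8391918964964 203.63761838994748 [989. 594. 896.] [0.316, 0.124, 0.334, 0.879] ['color', 'fov_y', 'cx', 'cy', 'eye', 'rotation']
side 51.49096176802611 273.868568792912 205.554838026413 [ 142. -576.  734.] [0.881, 0.39, -0.113, -0.243] ['color', 'fov_y', 'cx', 'cy', 'eye', 'rotation']
wrist 65.70646984690485 272.39298626241066 213.6842493499793 [ 82. 622. 384.] [0.78, -0.099, -0.077, 0.614] ['color', 'fov_y', 'cx', 'cy', 'eye', 'rotation']
[146.56421541 607.15028592 226.0803414 ] [-9.76345807e-06  1.18137796e-01  9.92997002e-01 -6.44545541e-04] 0.15 [[-0.972  0.235 -0.   ]
 [ 0.235  0.972 -0.001]
 [-0.    -0.001 -1.   ]]
```

View pics/scene0.png

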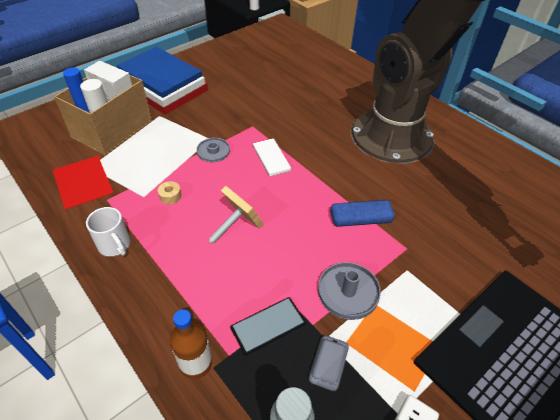

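View pics/side0.png

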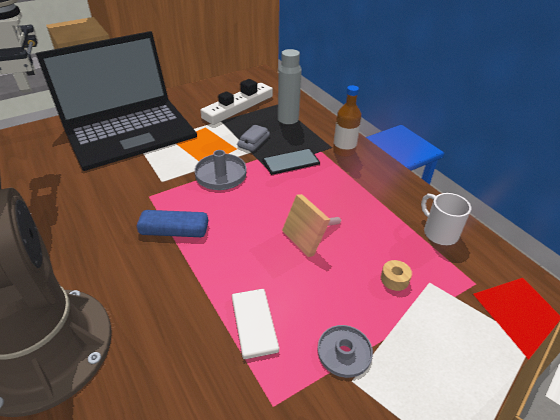

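Scene view: the post tip is at (211,241), the base at (242,206), the wide tray hub top at (352,273), the small tray hub at (213,147) and the collar at (169,191). Side view: the tip is at (338,221), the wide tray hub top at (220,155), the small tray hub at (345,346) and the collar at (397,270).

```bash
cat >> h.py <<'E'
def tri(c1,p1,c2,p2):
    e1,d1=ray(c1,*p1); e2,d2=ray(c2,*p2)
    s=np.linalg.lstsq(np.c_[d1,-d2],e2-e1,rcond=None)[0]
    a=e1+d1*s[0]; b=e2+d2*s[1]; return ((a+b)/2).round(1), round(float(np.linalg.norm(a-b)),1)
E
python3 - <<'E'
from h import *
s=camera("scene"); d=camera("side")
for n,a,b in [("tip",(211,241),(338,221)),("wide",(352,273),(220,155)),("small",(213,147),(345,346)),("collar",(169,191),(397,270))]:
    print(n,tri(s,a,d,b))
for n,c,p,z in [("tip",s,(211,241),8),("tipd",d,(338,221),8),("wide",s,(352,273),70),("wided",d,(220,155),70),("small",s,(213,147),24),("smalld",d,(345,346),24),
 ("collar",s,(169,191),15),("collard",d,(397,275),15),("case",s,(362,213),18),("bank",s,(271,157),8),("phone",s,(268,325),5),("mouse",s,(328,363),15)]: print(n,onz(c,*p,z).round(1))
for c,n,(u,v,w,h) in [(s,"s1",(190,170,90,90)),(d,"d1",(270,180,90,90))]:
    cv2.imwrite("pics/%s.png"%n,cv2.resize(c["color"][v:v+h,u:u+w,::-1],None,fx=6,fy=6,interpolation=cv2.INTER_CUBIC))
a=cv2.imread("pics/s1.png");b=cv2.imread("pics/d1.png");cv2.imwrite("pics/st.png",cv2.resize(np.hstack([a,b]),(800,400)))
E
```

```text
Traceback (most recent call last):
  File "h.py", line 16, in tri
    e1,d1=ray(c1,*p1); e2,d2=ray(c2,*p2)
          ~~~^^^^^^^^
  File "h.py", line 11, in ray
    return np.array(c["eye"]),np.array(c["rotation"])@(d/np.linalg.norm(d))
                              ~~~~~~~~~~~~~~~~~~~~~~~^^~~~~~~~~~~~~~~~~~~~~
ValueError: matmul: Input operand 1 has a mismatch in its core dimension 0, with gufunc signature (n?,k),(k,m?)->(n?,m?) (size 3 is different from 4)
```

Rotation is a quaternion; fix the helper.

```bash
sed -i 's/np.array(c\["rotation"\])@/R.from_quat(np.roll(c["rotation"],-1)).as_matrix()@/' h.py
python3 - <<'E'
from h import *
s=camera("scene"); d=camera("side")
for n,a,b in [("tip",(211,241),(338,221)),("wide",(352,273),(220,155)),("small",(213,147),(345,346)),("collar",(169,191),(397,270))]:
    print(n,tri(s,a,d,b))
for n,c,p,z in [("tip",s,(211,241),8),("tipd",d,(338,221),8),("wide",s,(352,273),70),("wided",d,(220,155),70),("small",s,(213,147),24),("smalld",d,(345,346),24),
 ("collar",s,(169,191),15),("collard",d,(397,275),15),("case",s,(362,213),18),("bank",s,(271,157),8),("phone",s,(268,325),5),("mouse",s,(328,363),15)]: print(n,onz(c,*p,z).round(1))
for c,n,(u,v,w,h) in [(s,"s1",(190,170,90,90)),(d,"d1",(270,180,90,90))]:
    cv2.imwrite("pics/%s.png"%n,cv2.resize(c["color"][v:v+h,u:u+w,::-1],None,fx=6,fy=6,interpolation=cv2.INTER_CUBIC))
a=cv2.imread("pics/s1.png");b=cv2.imread("pics/d1.png");cv2.imwrite("pics/st.png",cv2.resize(np.hstack([a,b]),(800,400)))
E
```

```text
tip (array([671.7, -12.8,   3.7]), 1.7)
wide (array([508.1, 296.4,  67.1]), 4.2)
small (array([ 474. , -289.5,   15.7]), 0.1)
collar (array([ 672.1, -209.1,   24.3]), 1.5)
tip [673.9 -10.4   8. ]
tipd [667.8 -15.6   8. ]
wide [507.8 298.4  70. ]
wided [507.9 290.8  70. ]
small [ 478.8 -281.1   24. ]
smalld [ 470.2 -292.8   24. ]
collar [ 668.2 -217.    15. ]
collard [ 670.4 -214.7   15. ]
case [323.8 169.4  18. ]
bank [ 362.8 -153.1    8. ]
phone [706.2 251.5   5. ]
mouse [668.5 395.5  15. ]
```

View pics/st.png

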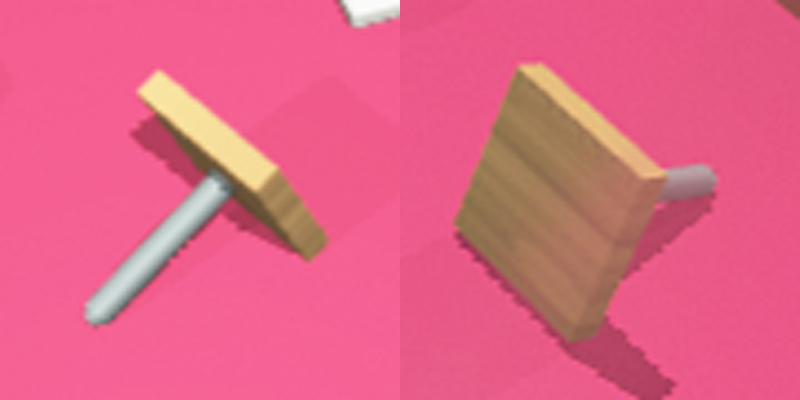

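The tip is at scene (211.8,240.9) and side (339.8,221.2), with the post root at scene (238.4,212.1). Next I work out the axis direction and the first move.

```bash
python3 - <<'E'
from h import *
s=camera("scene"); d=camera("side")
T=tri(s,(211.8,240.9),d,(339.8,221.2));print(T)
t=onz(s,211.8,240.9,6);t2=onz(d,339.8,221.2,6);r=onz(s,238.4,212.1,47)
print(t,t2,r,np.linalg.norm(r-t),np.degrees(np.arctan2(*(t-r)[1::-1])))
# base corners
def C(c,u0,v0,off,x,y,z): return onz(c,u0+(x-off)/4.444,v0+y/4.444,z).round(1)
print("side bottom edge (underside, z~?)",C(d,270,180,400,457,225,38),C(d,270,180,400,572,340,38),"top",C(d,270,180,400,520,67,92),C(d,270,180,400,640,190,92))
E
```

```text
(array([672.3, -13.9,   3.6]), 4.5)
[671.43182994 -10.77238122   6.        ] [672.54356522 -16.85277779   6.        ] [583.44450243 -14.99739593  47.        ] 97.16285582139876 2.749142605592797
side bottom edge (underside, z~?) [520.1  -0.8  38. ] [526.7 -93.7  38. ] top [578.2  34.2  92. ] [578.1 -69.7  92. ]
```

Call:
{"op": "carry_out", "data": {
  "increments": [
    [[-1.2, -0.9, 0, 0], [-2.4, -1.8, 0, 0], [-3.6, -2.7, 0, 0], [-4.9, -3.6, 0, 0], [-6.2, -4.5, 0, 0], [-7.5, -5.4, 0, 0], [-8.8, -6.3, 0, 0], [-10.1, -7.3, 0, 0], [-11.4, -8.2, 0, 0], [-12.7, -9.1, 0, 0]]
  ],
  "claw": 1,
  "newtons": 8
}}

```text
time: 1.28
ee_pos: [402.9, 310.2, 227.1]
orientation: [0.0, 0.118, 0.993, 0.0]
contact_force: [1.1, 0.5, 0.3]
gripper_width: 91.8
gripper_force: 0.0
```

Call:
{"op": "carry_out", "data": {
  "increments": [
    [[-1.3, -0.9, 0, 0], [-2.6, -1.8, 0, 0], [-3.9, -2.7, 0, 0], [-5.2, -3.6, 0, -0.4], [-6.5, -4.6, 0, -0.8], [-7.8, -5.5, 0, -1.2], [-9.1, -6.5, 0, -1.6], [-10.4, -7.5, 0, -2], [-11.7, -8.5, 0, -2.27], [-13.0, -9.5, 0, -2.27]]
  ]
}}

```text
time: 2.12
ee_pos: [663.1, 3.1, 226.9]
orientation: [0.0, -0.002, 1.0, 0.0]
contact_force: [-0.1, 0.8, -0.4]
gripper_width: 91.9
gripper_force: 0.0
```

Call:
{"op": "carry_out", "data": {
  "increments": [
    [[0, 0, 0, 0], [0, 0, 0, 0], [0, 0, 0, 0]]
  ]
}}

```text
time: 2.37
ee_pos: [661.9, 4.9, 226.4]
orientation: [-0.0, -0.0, 1.0, 0.0]
contact_force: [0.4, 0.0, -0.3]
gripper_width: 91.8
gripper_force: 0.0
```

```bash
python3 - <<'E'
from h import *
w=camera("wrist"); save(w,"w1"); print(w["eye"],R.from_quat(np.roll(w["rotation"],-1)).as_matrix().round(3))
o=get_obs();print(o["ee_pos"],o["orientation"],o["contact_force"],o["time"])
E
```

```text
[595.12110825   3.86732887 384.15308646] [[ 0.    -0.969 -0.248]
 [ 1.     0.    -0.   ]
 [ 0.001 -0.248  0.969]]
[661.68226689   5.97579044 226.55112533] [-2.84006255e-04 -9.72858710e-04  9.99999387e-01  4.46079943e-04] [0.48747785 0.42703603 0.48067194] 2.4167
```

View pics/w1.png

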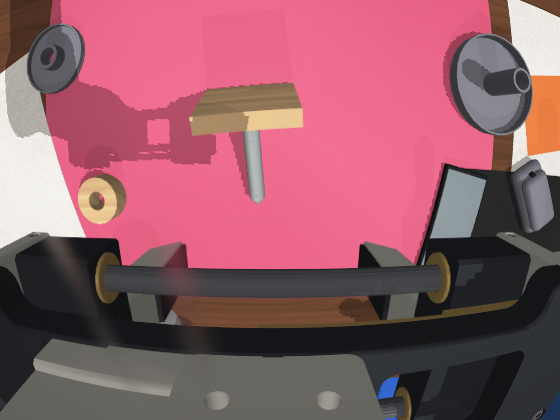

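Wrist view: the post tip end is at (258,199), the root at (251,133) and the collar hole at (98,201). The small tray hub is at (52,56) and the wide tray hub top at (520,80).

```bash
python3 - <<'E'
from h import *
w=camera("wrist")
f=lambda u,v,z:print(u,v,z,onz(w,u,v,z,True).round(1))
f(258,199,6);f(251,133,54);f(257,190,15)
f(98,201,30);f(52,56,24);f(520,80,70)
# base front-edge corners (top face upper edge)
f(190,135,93);f(303,127,93);f(211,92,99);f(294,83,99)
E
```

```text
258 199 6 [673.8 -11.9   6. ]
251 133 54 [595.7 -16.5  54. ]
257 190 15 [661.3 -12.6  15. ]
98 201 30 [ 669.8 -209.8   30. ]
52 56 24 [ 476.4 -280.9   24. ]
520 80 70 [511.5 298.5  70. ]
190 135 93 [596.  -69.6  93. ]
303 127 93 [590.   32.2  93. ]
211 92 99 [558.3 -48.7  99. ]
294 83 99 [551.3  23.6  99. ]
```

Call:
{"op": "carry_out", "data": {
  "increments": [
    [[0.46, -0.74, 1.2, -0.57], [0.46, -0.74, 2.5, -0.57], [0.46, -0.74, 3.8, -0.57], [0.46, -0.74, 5.1, -0.57], [0.46, -0.74, 6.4, -0.57], [0.46, -0.74, 7.5, -0.57], [0.46, -0.74, 8.2, -0.57], [0.46, -0.74, 8.7, -0.57], [0.46, -0.74, 8.86, -0.57], [0.46, -0.74, 8.86, -0.57]]
  ],
  "claw": 0.6
}}

```text
time: 3.3
ee_pos: [650.2, -12.8, 4.9]
orientation: [-0.0, -0.031, 1.0, 0.0]
contact_force: [-0.1, -0.2, 1.0]
gripper_width: 54.9
gripper_force: 0.0
```

Call:
{"op": "carry_out", "data": {
  "increments": [
    [[0, 0, 0, 0], [0, 0, 0, 0], [0, 0, 0, 0], [0, 0, 0, 0], [0, 0, 0, 0], [0, 0, 0, 0]]
  ],
  "claw": 0,
  "newtons": 8
}}

```text
time: 3.8
ee_pos: [650.8, -13.7, 5.6]
orientation: [0.0, -0.03, 1.0, 0.0]
contact_force: [-0.7, -0.0, 0.6]
gripper_width: 19.7
gripper_force: 0.0
```

Call:
{"op": "carry_out", "data": {
  "increments": "[[[0.08, -0.37, 0, 0][0:4], [0.18, -0.74, 0, 0]]]"
}}

```text
carry_out: Invalid argument: increments='[[[0.08, -0.37, 0, 0][0:4], [0.18, -0.74, 0, 0]]]' is not valid JSON
```

Call:
{"op": "carry_out", "data": {
  "increments": [
    [[0.08, 0, -0.37, 0], [0.18, 0, -0.74, 0], [0.32, 0, -1.09, 0], [0.5, 0, -1.43, 0], [0.8, 0, -1.95, 0], [1.16, 0, -2.44, 0], [1.58, 0, -2.86, 0], [2.06, 0, -3.24, 0], [2.06, 0, -3.24, 0]]
  ]
}}

```text
time: 4.55
ee_pos: [597.4, -17.2, 88.6]
orientation: [0.0, -0.03, 1.0, 0.0]
contact_force: [-1.6, -0.2, -3.0]
gripper_width: 17.6
gripper_force: 8.0
```

```bash
python3 - <<'E'
from h import *
s=camera("scene"); d=camera("side")
a=np.hstack([s["color"][130:290,150:350],d["color"][130:290,230:430]])
cv2.imwrite("pics/tilt.png",cv2.resize(a,None,fx=2,fy=2)[:,:,::-1])
print(get_obs()["gripper_width"],get_obs()["contact_force"])
E
```

```text
17.489553528105063 [-0.56327413 -1.75309796 -0.07509678]
```

View pics/tilt.png

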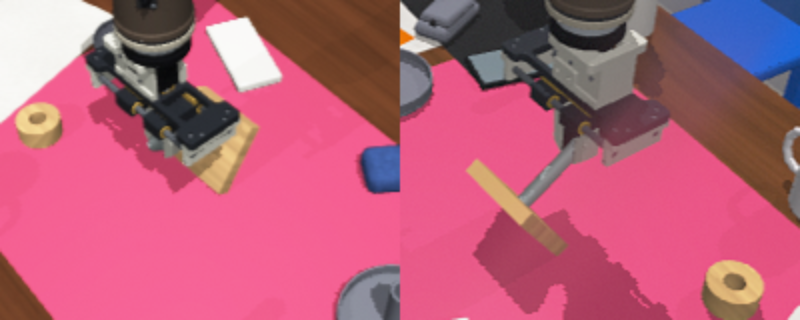

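The post is held and the stand is tilted about 45° with its base edge on the desk; I carry on along the arc.

Call:
{"op": "carry_out", "data": {
  "increments": [
    [[0.5, 0, -0.3, 0], [1.07, 0, -0.55, 0], [1.65, 0, -0.7, 0], [2.25, 0, -0.8, 0], [2.85, 0, -0.79, 0], [3.46, 0, -0.73, 0], [4.04, 0, -0.56, 0], [4.55, 0, -0.35, 0], [4.6, 0, -0.34, 0], [4.6, 0, -0.34, 0]]
  ]
}}

```text
time: 5.48
ee_pos: [486.2, -23.9, 95.9]
orientation: [0.002, -0.03, 1.0, 0.0]
contact_force: [2.6, -1.4, 2.4]
gripper_width: 17.3
gripper_force: 8.0
```

```bash
python3 - <<'E'
from h import *
s=camera("scene"); d=camera("side")
a=np.hstack([s["color"][130:290,150:350],d["color"][130:290,230:430]])
cv2.imwrite("pics/up.png",cv2.resize(a,None,fx=2,fy=2)[:,:,::-1])
o=get_obs();print(o["gripper_width"],o["contact_force"],o["ee_pos"])
E
```

```text
17.579950595588862 [ 1.59048005 -1.06267674  6.7763044 ] [486.62796235 -23.86018058  95.75936642]
```

View pics/up.png

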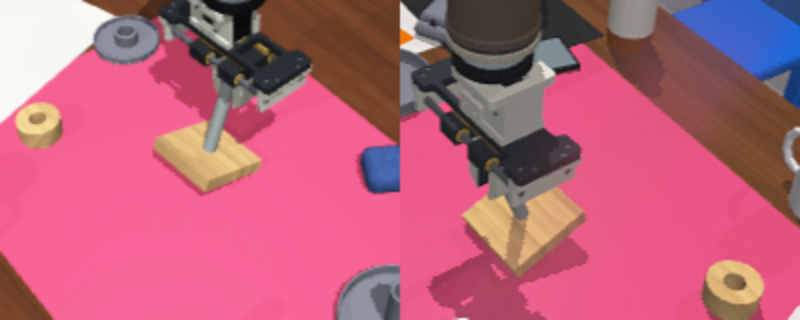

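```bash
python3 - <<'E'
from h import *
s=camera("scene"); d=camera("side")
S=lambda x,y:(150+x/2,130+y/2)
D=lambda x,y:(230+(x-400)/2,130+y/2)
print("+x-y",tri(s,S(155,143),d,D(585,212)))
print("-x+y",tri(s,S(261,158),d,D(463,215)))
print("root",tri(s,S(212,147),d,D(520,214)))
E
```

```text
+x-y (array([582.7, -63.8,  44.1]), 1.3)
-x+y (array([478. ,  23.7,  16.3]), 1.4)
root (array([525. , -20.6,  32.8]), 2.9)
```

The stand went about 15° past upright, leaning toward -x. I bring the tip back by about 40 mm before letting go.

Call:
{"op": "carry_out", "data": {
  "increments": [
    [[-0.2, 0, 0, 0], [-0.4, 0, 0, 0], [-0.6, 0, 0, 0], [-0.8, 0, 0.05, 0], [-1.0, 0, 0.1, 0], [-1.2, 0, 0.15, 0], [-1.4, 0, 0.18, 0], [-1.55, 0, 0.2, 0], [-1.6, 0, 0.2, 0], [-1.6, 0, 0.2, 0]]
  ]
}}

```text
time: 6.52
ee_pos: [523.3, -21.3, 88.9]
orientation: [-0.001, -0.03, 1.0, 0.0]
contact_force: [0.3, -0.5, -5.9]
gripper_width: 17.3
gripper_force: 8.0
```

```bash
python3 - <<'E'
from h import *
s=camera("scene"); d=camera("side")
a=np.hstack([s["color"][130:290,150:350],d["color"][130:290,230:430]])
cv2.imwrite("pics/up2.png",cv2.resize(a,None,fx=2,fy=2)[:,:,::-1])
o=get_obs();print(o["gripper_width"],o["contact_force"],o["ee_pos"])
E
```

```text
17.52930590286499 [ 0.36429698 -0.37832899 -6.40216116] [523.36448654 -21.37805052  89.17569185]
```

View pics/up2.png

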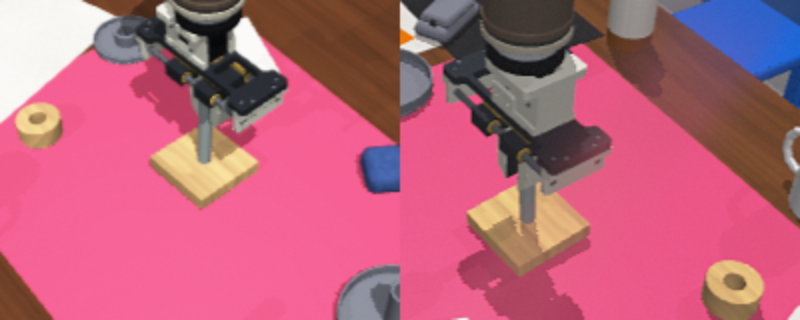

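The stand looks upright now but hangs from the gripper, since the force is -6 N, its own weight. I measure its height before lowering it.

```bash
python3 - <<'E'
from h import *
s=camera("scene"); d=camera("side")
S=lambda x,y:(150+x/2,130+y/2)
D=lambda x,y:(230+(x-400)/2,130+y/2)
print("+x-y",tri(s,S(150,159),d,D(589,226)))
print("-x+y",tri(s,S(258,160),d,D(468,217)))
print("root",tri(s,S(204,160),d,D(528,221)))
E
```

```text
+x-y (array([591.1, -64.9,  18. ]), 0.3)
-x+y (array([482.1,  21.3,  13.1]), 3.2)
root (array([537.1, -21.3,  15.5]), 1.2)
```

Call:
{"op": "carry_out", "data": {
  "increments": [
    [[-0.1, 0, 0.05, 0], [-0.2, 0, 0.1, 0], [-0.3, 0, 0.15, 0], [-0.3, 0, 0.2, 0], [-0.3, 0, 0.2, 0]]
  ]
}}

```text
time: 7.13
ee_pos: [532.6, -20.9, 85.4]
orientation: [0.001, -0.03, 1.0, 0.0]
contact_force: [-2.3, 0.0, 2.3]
gripper_width: 17.9
gripper_force: 8.0
```

Call:
{"op": "carry_out", "data": {
  "increments": [
    [[0, 0, 0, 0], [0, 0, 0, 0], [0, 0, 0, 0], [0, 0, 0, 0]]
  ],
  "claw": 0.7
}}

```text
time: 7.47
ee_pos: [532.1, -21.0, 84.8]
orientation: [0.0, -0.03, 1.0, -0.0]
contact_force: [-0.1, 0.2, 0.7]
gripper_width: 40.0
gripper_force: 0.0
```

Call:
{"op": "carry_out", "data": {
  "increments": [
    [[0, 0, -1, 0], [0, 0, -2, 0], [0, 0.5, -3.2, 0], [0, 1, -4.5, 0], [0.5, 2, -5.6, 0], [1, 3, -5.6, 0], [1.4, 4.2, -5.6, 0], [1.4, 5.4, -5.6, 0], [1.4, 6.4, -5.6, 0.3], [1.4, 6.4, -5.6, 0.57]]
  ],
  "claw": 1
}}

```text
time: 8.3
ee_pos: [486.3, 142.8, 224.9]
orientation: [0.0, -0.003, 1.0, 0.001]
contact_force: [-0.4, 0.1, 0.4]
gripper_width: 91.5
gripper_force: 0.0
```

```bash
python3 - <<'E'
from h import *
w=camera("wrist"); save(w,"w2")
o=get_obs();print(o["gripper_width"],o["contact_force"],o["ee_pos"],w["eye"])
E
```

```text
91.94907415385495 [-0.04905828 -0.89378793  0.67067581] [486.66429252 139.95749227 224.75258376] [419.34507513 140.95390052 382.63097927]
```

View pics/w2.png

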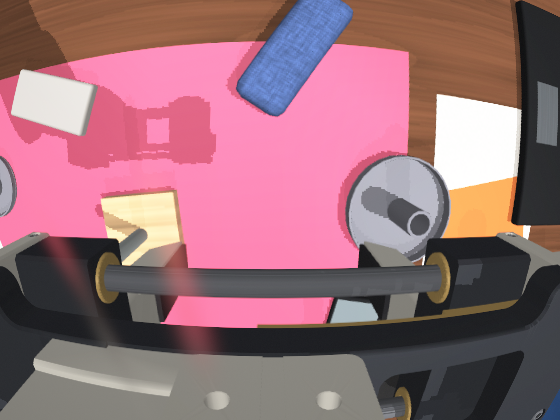

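The stand is upright, with its post tip at wrist (140,236). The wide tray hub top is at (419,223).

```bash
cat >> h.py <<'E'
def dark(c,u,v,n,thr=None):
    "centroid of dark blob near u,v within n px"
    g=cv2.cvtColor(c["color"],cv2.COLOR_RGB2GRAY)[v-n:v+n+1,u-n:u+n+1]
    t=thr or (int(g.min())+int(np.median(g)))//2
    k,l,st,ce=cv2.connectedComponentsWithStats((g<t).astype(np.uint8))
    return [(st[i,4],(ce[i]+[u-n,v-n]).round(1).tolist()) for i in range(1,k) if st[i,4]>8],t
E
python3 - <<'E'
from h import *
w=camera("wrist");s=camera("scene");d=camera("side")
f=lambda u,v,z:print(u,v,z,onz(w,u,v,z,True).round(1))
f(419,223,70);f(140,236,128)
print(dark(w,419,223,10))
g=cv2.cvtColor(w["color"],cv2.COLOR_RGB2GRAY)
# tray outer rim ellipse (z 20): non-pink grey mask
hsv=cv2.cvtColor(w["color"],cv2.COLOR_RGB2HSV)
m=((hsv[:,:,1]<60)&(hsv[:,:,2]<185)).astype(np.uint8); m[:, :330]=0; m[:,460:]=0; m[270:]=0;m[:140]=0
for c in cv2.findContours(m,0,1)[0]:
    if cv2.contourArea(c)>1500:
        e=cv2.fitEllipse(cv2.convexHull(c)); print(e,onz(w,*e[0],15,True))
# post in scene & side: steel on base/pink
for n,c,b in (("s",s,(200,150,300,260)),("d",d,(250,150,350,290))):
    h=cv2.cvtColor(c["color"],cv2.COLOR_RGB2HSV); m=((h[:,:,1]<50)).astype(np.uint8); q=np.zeros_like(m);q[b[1]:b[3],b[0]:b[2]]=m[b[1]:b[3],b[0]:b[2]]
    for k in cv2.findContours(q,0,1)[0]:
        if cv2.contourArea(k)>60: print(n,cv2.contourArea(k),cv2.minAreaRect(k))
E
```

```text
419 223 70 [510.2 296.7  70. ]
140 236 128 [505.5  23.5 128. ]
([(np.int32(32), [425.3, 216.6])], 74)
((394.93450927734375, 260.3688049316406), (128.22840881347656, 217.0428009033203), 7.161244869232178) [575.92997462 296.85568619  15.        ]
s 156.0 ((250.0, 196.0), (32.0, 6.0), 90.0)
s 109.0 ((295.0, 158.5), (17.0, 8.0), 90.0)
s 536.0 ((273.06048583984375, 159.69427490234375), (33.36003112792969, 22.10700798034668), 61.38954162597656)
s 262.0 ((214.5, 155.5), (11.0, 29.0), 90.0)
d 221.0 ((295.5309753417969, 221.535400390625), (7.117533206939697, 39.179691314697266), 3.814074993133545)
d 1032.5 ((287.0, 161.5), (23.0, 74.0), 90.0)
```

```bash
python3 - <<'E'
from h import *
s=camera("scene");d=camera("side")
print("tip",tri(s,(250,181),d,(296.8,203)),onz(s,250,181,128),onz(d,296.8,203,128))
print("root",tri(s,(250,211),d,(294.2,240)),onz(s,250,211,18),onz(d,294.2,240,18))
E
```

```text
tip (array([540.3, -19.6, 126.5]), 0.1) [541.18699925 -18.33522551 128.        ] [539.38499489 -21.05383361 128.        ]
root (array([540.8, -21. ,  14.6]), 3.8) [544.06771237 -19.75776878  18.        ] [537.43000663 -22.47925582  18.        ]
```

Call:
{"op": "carry_out", "data": {
  "increments": [
    [[-0.2, 1.4, 0, 0], [-0.4, 2.8, 0, 0], [-0.7, 4.2, 0, 0], [-0.94, 5.5, 0.6, 0], [-0.94, 6.28, 1.6, 0], [-0.94, 6.28, 2.8, 0], [-0.94, 6.28, 3.8, 0], [-0.94, 6.28, 4.6, 0], [-0.94, 6.28, 5.2, 0], [-0.94, 6.28, 5.2, 0]]
  ]
}}

```text
time: 9.43
ee_pos: [509.2, 291.5, 91.5]
orientation: [-0.002, 0.0, 1.0, -0.002]
contact_force: [-0.2, -0.9, -0.6]
gripper_width: 91.9
gripper_force: 0.0
```

```bash
python3 - <<'E'
from h import *
o=get_obs();print(o["ee_pos"],o["orientation"],o["contact_force"])
s=camera("scene");d=camera("side");w=camera("wrist")
print([round(x,1) for x in onz(s,352,273,70)])
a=np.hstack([s["color"][210:340,280:430],d["color"][100:230,150:300],w["color"][160:290,220:370]])
cv2.imwrite("pics/h.png",cv2.resize(a,(800,231))[:,:,::-1])
E
```

```text
[509.23866327 291.52952497  91.53405387] [-2.13294242e-03  6.64033168e-05  9.99996230e-01 -1.72781099e-03] [-0.17000775 -0.86760051 -0.59595226]
[np.float64(507.8), np.float64(298.4), np.float64(70.0)]
```

View pics/h.png

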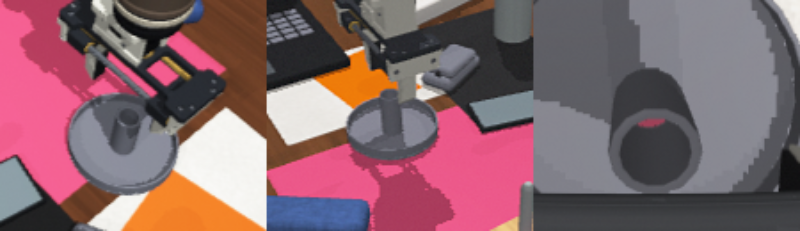

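The hub top shows in the wrist view at (289,243).

```bash
python3 - <<'E'
from h import *
w=camera("wrist");print(onz(w,289,243.2,70,True),get_obs()["ee_pos"])
E
```

```text
[509.83287488 302.24640594  70.        ] [511.55227715 293.67470749  96.00467652]
```

Call:
{"op": "carry_out", "data": {
  "increments": [
    [[0, 0.1, 0.5, 0], [0, 0.1, 1.0, 0], [0, 0.1, 1.4, 0], [0, 0.1, 1.7, 0], [0, 0.1, 1.87, 0], [0, 0.1, 1.87, 0]]
  ]
}}

```text
time: 10.13
ee_pos: [510.1, 295.8, 47.0]
orientation: [-0.001, -0.0, 1.0, -0.0]
contact_force: [-0.8, 0.3, 0.6]
gripper_width: 91.7
gripper_force: 0.0
```

Call:
{"op": "carry_out", "data": {
  "increments": [
    [[0, 0, 0, 0], [0, 0, 0, 0], [0, 0, 0, 0], [0, 0, 0, 0], [0, 0, 0, 0], [0, 0, 0, 0], [0, 0, 0, 0], [0, 0, 0, 0]]
  ],
  "claw": 0,
  "newtons": 20
}}

```text
time: 10.8
ee_pos: [510.6, 296.3, 48.1]
orientation: [0.0, -0.0, 1.0, 0.0]
contact_force: [-0.3, 0.7, -0.4]
gripper_width: 43.0
gripper_force: 0.6
```

Call:
{"op": "carry_out", "data": {
  "increments": [
    [[0, 0, -0.4, 0], [0, 0, -1, 0], [0, 0, -2, 0], [0, 0, -3.2, 0], [0, 0, -4.4, 0], [0, 0, -5.6, 0], [0, 0, -6.2, 0], [0, 0, -6.2, 0], [0, 0, -6.2, 0]]
  ]
}}

```text
time: 11.55
ee_pos: [510.7, 296.2, 203.7]
orientation: [0.001, -0.0, 1.0, 0.0]
contact_force: [-0.7, 0.5, -4.0]
gripper_width: 30.1
gripper_force: 20.0
```

```bash
python3 - <<'E'
from h import *
for i in range(4):
    w=camera("wrist"); o=get_obs();print(o["ee_pos"].round(1),o["contact_force"].round(1),o["gripper_width"])
R_=R.from_quat(np.roll(o["orientation"],-1)).as_matrix();print(R_.round(3))
# hub top: fit dark hub ring in wrist view
g=cv2.cvtColor(w["color"],cv2.COLOR_RGB2GRAY)[200:268,240:320]
np.set_printoptions(linewidth=250)
print(g[::4,::4])
E
```

```text
[510.  295.8 202.4] [-0.2  0.1 -3.3] 29.96144310507854
[509.6 295.6 201.6] [-1.  -0.1 -2.8] 29.93583380027594
[509.5 295.6 201.4] [ 0.2 -0.1 -2.9] 30.090854530398055
[509.6 295.6 201.4] [ 0.4  0.6 -2.7] 29.981919467004584
[[-1.    -0.001 -0.002]
 [-0.001  1.    -0.002]
 [ 0.002 -0.002 -1.   ]]
[[ 97  96  90  91  90  90  89  90  90  90  90  89  89  89 136 141 141 141 142 142]
 [ 96  97  90  90  91  90  90  89  89  90  89  89  90  90 140 141 141 142 142 141]
 [ 97  96  95  90  90  90  65  60  59  58  62  89  90  89 141 141 141 142 141 142]
 [ 96  97  95  89  87  61  60  61  60  59  57  54  74  90 140 141 141 142 141 142]
 [ 95  96  94  89  61  60  60  60  60  59  58  56  54  89 140 141 141 141 141 142]
 [ 96  96  96  66  61  62  61  61  58  58  58  55  55  53 140 141 141 140 142 142]
 [ 95  96  95  60  61  62  61  60  60  58  58  57  55  52 140 141 141 141 141 142]
 [ 95  96  95  60  61  62  61  61  60  59  57  56  54  54 140 140 141 140 140 142]
 [ 96  95  92  60  61  61  62  60  59  59  56  57  56  54 102 141 140 140 140 141]
 [ 95  95  76  61  62  61  60  60  59  59  57  57  55  54  54 141 141 140 140 140]
 [139 126  60  61  62  69 102  99  98  97  98  69  56  53  52 141 141 140 140 140]
 [ 96 139  60  66  99  97  95  82  83  85  96  96  95  74  53 140  96 104 104 117]
 [ 17 137  61  97  95  59  55  56  59  60  61  64  95  96  56 140  17 101 105 104]
 [ 18 111  97  95  52  54  56  57  59  60  61  61  60  95  94  83  18  56 104 103]
 [ 20  63  94  52  52  53  56  58  59  60  62  62  61  57  96  85  18  19 104 105]
 [ 17  94  93  51  53  55  55  58  59  61  61  62  61  58  95  92  18  20 103 104]
 [ 16  95  92  52  53  55  56  58  60  61  62  61  60  59  90  92  17  18  77 104]]
```

```bash
python3 - <<'E'
from h import *
w=camera("wrist"); o=get_obs()
g=cv2.cvtColor(w["color"],cv2.COLOR_RGB2GRAY)
print(g[232:256,272])
for v in (238.5,239.5,240.5):
    print(onz(w,272,v,o["ee_pos"][2]+22,True).round(1)+np.array([16,0,0]))
print(o["ee_pos"])
E
```

```text
[58 58 58 58 59 60 86 97 97 97 95 94 83 65 59 58 58 59 57 59 59 59 58 60]
[504.9 294.4 223.5]
[505.4 294.4 223.5]
[505.8 294.4 223.5]
[509.77564678 295.69186481 201.45691127]
```

Call:
{"op": "carry_out", "data": {
  "increments": [
    [[-0.1, -0.6, 0, 0], [-0.3, -1.7, 0, 0], [-0.5, -3.1, 0, 0], [-0.6, -4.6, 0, 0], [-0.8, -6.1, 0, 0], [-0.9, -7.6, 0, 0], [-1.0, -9.1, 0, 0], [-1.2, -10.6, 0, 0], [-1.28, -11.8, 0, 0], [-1.28, -12.6, 0, 0]]
  ]
}}

```text
time: 12.63
ee_pos: [542.4, -23.9, 202.6]
orientation: [-0.0, 0.002, 1.0, -0.001]
contact_force: [0.2, 0.4, -1.5]
gripper_width: 29.7
gripper_force: 20.0
```

Call:
{"op": "carry_out", "data": {
  "increments": [
    [[0, 0, 0, 0], [0, 0, 0, 0], [0, 0, 0, 0], [0, 0, 0, 0], [0, 0, 0, 0]]
  ]
}}

```text
time: 13.05
ee_pos: [542.8, -17.6, 202.8]
orientation: [-0.0, -0.001, 1.0, 0.0]
contact_force: [-0.0, 1.0, -2.8]
gripper_width: 29.8
gripper_force: 20.0
```

```bash
python3 - <<'E'
from h import *
for i in range(3):
    s=camera("scene"); o=get_obs();print(o["ee_pos"].round(1),o["contact_force"].round(1),o["gripper_width"])
d=camera("side");w=camera("wrist")
a=np.hstack([s["color"][90:250,170:330],d["color"][90:250,220:380],w["color"][120:280,190:350]])
cv2.imwrite("pics/h2.png",cv2.resize(a,(800,267))[:,:,::-1])
E
```

```text
[542.8 -17.6 202.8] [-0.3  0.7 -3. ] 30.139712522837424
[542.8 -17.8 202.9] [-1.5 -0.4 -2.3] 29.98446090037898
[542.8 -18.  202.9] [-0.4 -0.7 -2.9] 30.13192893090271
```

View pics/h2.png

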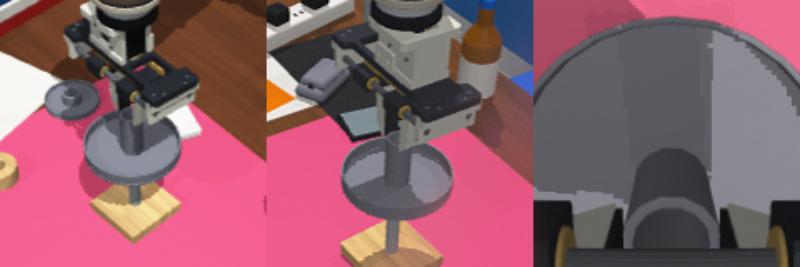

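The tray rim is centred over the post to about 2 mm in both views (249.5 against 250, and 298.3 against 297.9), so I lower it gently.

Call:
{"op": "carry_out", "data": {
  "increments": [
    [[0, 0, 0.4, 0], [0, 0, 0.8, 0], [0, 0, 1.1, 0], [0, 0, 1.3, 0], [0, 0, 1.5, 0], [0, 0, 1.7, 0], [0, 0, 2.0, 0], [0, 0, 2.4, 0], [0, 0, 2.8, 0], [0, 0, 3.2, 0]]
  ]
}}

```text
time: 14.13
ee_pos: [542.6, -18.8, 121.9]
orientation: [-0.0, -0.0, 1.0, 0.0]
contact_force: [-1.7, -0.5, -1.3]
gripper_width: 30.3
gripper_force: 20.0
```

Call:
{"op": "carry_out", "data": {
  "increments": [
    [[0, 0, 0.4, 0], [0, 0, 0.8, 0], [0, 0, 1.2, 0], [0, 0, 1.5, 0], [0, 0, 1.8, 0], [0, 0, 2.0, 0], [0, 0, 2.1, 0], [0, 0, 2.1, 0]]
  ]
}}

```text
time: 14.8
ee_pos: [546.0, -18.8, 72.6]
orientation: [0.003, -0.0, 1.0, 0.0]
contact_force: [-0.7, 0.6, 17.0]
gripper_width: 31.4
gripper_force: 20.0
```

Call:
{"op": "carry_out", "data": {
  "increments": [
    [[-0.06, 0, -0.1, 0], [-0.12, 0, -0.1, 0], [-0.12, 0, 0, 0], [-0.12, 0, 0, 0], [-0.12, 0, 0, 0]]
  ],
  "newtons": 5
}}

```text
time: 15.22
ee_pos: [546.8, -18.7, 70.5]
orientation: [0.001, -0.0, 1.0, 0.0]
contact_force: [1.9, -0.2, 3.4]
gripper_width: 32.4
gripper_force: 5.0
```

```bash
python3 - <<'E'
from h import *
s=camera("scene");d=camera("side");w=camera("wrist")
o=get_obs();print(o["ee_pos"].round(1),o["contact_force"].round(1),o["gripper_width"])
for n,c,b in (("s",s,(195,150,300,240)),("d",d,(235,160,360,280))):
    h=cv2.cvtColor(c["color"],cv2.COLOR_RGB2HSV).astype(int); m=((h[:,:,1]<60)&(h[:,:,2]>40)&(h[:,:,2]<190)).astype(np.uint8); q=np.zeros_like(m);q[b[1]:b[3],b[0]:b[2]]=m[b[1]:b[3],b[0]:b[2]]
    print(n)
    for v in range(b[1],b[3],5): 
        x=np.nonzero(q[v])[0]; print(v,(x.min(),x.max(),len(x)) if len(x) else 0,end='; ')
E
```

```text
[546.6 -18.8  70.5] [1.7 0.3 0.9] 32.058334899840084
s
150 (np.int64(197), np.int64(263), 58); 155 (np.int64(199), np.int64(259), 30); 160 (np.int64(204), np.int64(261), 43); 165 (np.int64(215), np.int64(264), 29); 170 (np.int64(225), np.int64(288), 26); 175 (np.int64(242), np.int64(271), 13); 180 (np.int64(236), np.int64(282), 41); 185 (np.int64(237), np.int64(281), 39); 190 (np.int64(237), np.int64(282), 33); 195 (np.int64(229), np.int64(278), 38); 200 (np.int64(226), np.int64(275), 50); 205 (np.int64(224), np.int64(276), 53); 210 (np.int64(224), np.int64(276), 53); 215 (np.int64(225), np.int64(276), 52); 220 (np.int64(226), np.int64(273), 48); 225 (np.int64(230), np.int64(269), 40); 230 (np.int64(239), np.int64(261), 23); 235 0; d
160 (np.int64(259), np.int64(316), 50); 165 (np.int64(264), np.int64(325), 30); 170 (np.int64(262), np.int64(329), 47); 175 (np.int64(264), np.int64(324), 58); 180 (np.int64(264), np.int64(324), 52); 185 (np.int64(275), np.int64(323), 44); 190 (np.int64(278), np.int64(323), 39); 195 (np.int64(283), np.int64(319), 33); 200 (np.int64(286), np.int64(315), 25); 205 (np.int64(286), np.int64(313), 24); 210 (np.int64(286), np.int64(340), 14); 215 (np.int64(277), np.int64(337), 40); 220 (np.int64(270), np.int64(329), 60); 225 (np.int64(267), np.int64(323), 54); 230 (np.int64(266), np.int64(325), 55); 235 (np.int64(265), np.int64(324), 59); 240 (np.int64(265), np.int64(325), 57); 245 (np.int64(267), np.int64(322), 52); 250 (np.int64(270), np.int64(317), 48); 255 (np.int64(276), np.int64(316), 29); 260 (np.int64(288), np.int64(305), 18); 265 0; 270 0; 275 0;
```

```bash
cat >> h.py <<'E'
def proj(c,P):
    p=(np.atleast_2d(P)-np.array(c["eye"]))@R.from_quat(np.roll(c["rotation"],-1)).as_matrix()
    f=c["color"].shape[0]/2/np.tan(np.radians(c["fov_y"])/2)
    return np.c_[c["cx"]+f*p[:,0]/-p[:,2],c["cy"]-f*p[:,1]/-p[:,2]]
def ring(x,y,z,r):
    t=np.linspace(0,2*np.pi,90); return np.c_[x+r*np.cos(t),y+r*np.sin(t),0*t+z]
def box(c,cx,cy,z0,h,r):
    p=np.r_[proj(c,ring(cx,cy,z0,r)),proj(c,ring(cx,cy,z0+h,r))]; return np.r_[p.min(0),p.max(0)].round(1)
def blob(c,b,smax=60,vmax=190,vmin=40):
    h=cv2.cvtColor(c["color"],cv2.COLOR_RGB2HSV).astype(int); q=((h[:,:,1]<smax)&(h[:,:,2]>vmin)&(h[:,:,2]<vmax))[b[1]:b[3],b[0]:b[2]]
    ys,xs=np.nonzero(q); return xs.min()+b[0],ys.min()+b[1],xs.max()+b[0],ys.max()+b[1]
E
python3 - <<'E'
from h import *
s=camera("scene");d=camera("side")
for z in (18,24,30): print(z,"s",box(s,541,-20,z,20,70),"d",box(d,541,-20,z,20,70))
print(blob(s,(215,195,300,245)),blob(d,(255,215,345,280)))
print(get_obs()["contact_force"].round(1),get_obs()["ee_pos"].round(1))
E
```

```text
18 s [223.3 185.6 277.9 231.6] d [264.  211.3 326.7 262.4]
24 s [223.1 184.1 278.  230.1] d [264.  209.4 327.  260.6]
30 s [222.9 182.5 278.  228.6] d [263.9 207.5 327.2 258.7]
(np.int64(224), np.int64(195), np.int64(278), np.int64(232)) (np.int64(265), np.int64(215), np.int64(337), np.int64(261))
[1.9 0.1 2.2] [546.4 -18.8  70.5]
```

The silhouettes agree with the tray being home (bottom rows 232 and 261), so I let go and rise.

Call:
{"op": "carry_out", "data": {
  "increments": [
    [[0, 0, 0, 0], [0, 0, 0, 0], [0, 0, 0, 0], [0, 0, 0, 0], [0, 0, 0, 0], [0, 0, 0, 0]]
  ],
  "claw": 0.8
}}

```text
time: 15.97
ee_pos: [545.6, -18.8, 70.3]
orientation: [-0.0, -0.0, 1.0, 0.0]
contact_force: [0.3, -0.1, -0.4]
gripper_width: 67.7
gripper_force: 0.0
```

Call:
{"op": "carry_out", "data": {
  "increments": [
    [[0, 0, -0.5, 0], [0, 0, -1.2, 0], [0, 0, -2.4, 0], [0, 0, -3.6, 0], [0, 0, -4.8, 0], [0, 0, -6, 0], [0.5, -1.2, -6, 0], [1, -2.4, -6, 0], [1.5, -3.8, -6, 0], [1.5, -5.2, -6, 0]]
  ]
}}

```text
time: 16.8
ee_pos: [506.1, -149.8, 220.8]
orientation: [-0.0, -0.001, 1.0, 0.0]
contact_force: [0.5, 0.0, -0.9]
gripper_width: 73.6
gripper_force: 0.0
```

Call:
{"op": "carry_out", "data": {
  "increments": [
    [[0, -1.4, 0, 0], [0, -2.8, 0, 0], [0, -4, 0, 0], [0, -4, 0, 0], [0, -4, 0, 0], [0, -4, 0, 0]]
  ]
}}

```text
time: 17.3
ee_pos: [508.4, -248.1, 220.2]
orientation: [-0.0, -0.0, 1.0, 0.0]
contact_force: [0.5, 1.0, -0.0]
gripper_width: 73.5
gripper_force: 0.0
```

```bash
python3 - <<'E'
from h import *
s=camera("scene");d=camera("side");w=camera("wrist");save(w,"w5")
print(blob(s,(215,185,300,245)),blob(d,(255,205,345,280)))
o=get_obs();print(o["ee_pos"].round(1),w["eye"].round(1))
# small tray predicted in wrist and real blobs
h=cv2.cvtColor(w["color"],cv2.COLOR_RGB2HSV).astype(int)
m=((h[:,:,1]<70)&(h[:,:,2]>25)&(h[:,:,2]<175)).astype(np.uint8); m[232:]=0
for k in cv2.findContours(cv2.morphologyEx(m,2,np.ones((3,3))),0,1)[0]:
    if cv2.contourArea(k)>300: print(cv2.contourArea(k),cv2.boundingRect(k),np.round(cv2.fitEllipse(k)[0],1),np.round(cv2.fitEllipse(k)[1],1))
# post tip / hub hole: same for scene
for c,b in((s,(190,130,235,170)),(d,(310,320,380,380))): print(blob(c,b,70,150))
print(box(s,476,-284,0,12,50),box(d,476,-284,0,12,50))
E
```

```text
(np.int64(224), np.int64(185), np.int64(277), np.int64(232)) (np.int64(265), np.int64(205), np.int64(344), np.int64(261))
[ 508.8 -247.2  220.4] [ 441.9 -248.5  378.1]
4972.0 (404, 167, 96, 65) [453.1 203.7] [ 67.6 102.2]
5754.5 (190, 117, 87, 86) [233.5 159.6] [85.2 86. ]
1902.0 (13, 52, 35, 137) [ 28.5 115.5] [ 19.2 145.6]
(np.int64(193), np.int64(131), np.int64(229), np.int64(161))
(np.int64(318), np.int64(326), np.int64(372), np.int64(379))
[196.6 138.3 230.7 163.7] [316.  320.6 371.4 373.5]
```

```bash
python3 - <<'E'
from h import *
w=camera("wrist");s=camera("scene");d=camera("side")
print(onz(w,233.5,159.6,10,True).round(1))
h=cv2.cvtColor(w["color"],cv2.COLOR_RGB2HSV)
m=((h[:,:,1]<70)&(h[:,:,2]>25)&(h[:,:,2]<175)).astype(np.uint8);m[232:]=0
k=max([k for k in cv2.findContours(cv2.morphologyEx(m,2,np.ones((3,3))),0,1)[0] if cv2.boundingRect(k)[0]<250],key=cv2.contourArea)
P=np.array([onz(w,u,v,12,True)[:2] for u,v in k[:,0]]);print((P.min(0)+P.max(0))/2,np.ptp(P,axis=0))
np.set_printoptions(linewidth=250)
g=cv2.cvtColor(w["color"],cv2.COLOR_RGB2GRAY);print(g[140:185:2,210:258:2])
E
```

```text
[ 473.2 -292.3   10. ]
[ 473.35696237 -293.53515777] [97.55082657 98.9615871 ]
[[ 98  97  97 140 133 134 131 133 133 134 133 133 134 132 132 133 133 132 134 138 139 139 140 140]
 [ 98  97  97 139 132 115 109  91  92  91  91 114 132 132 132 133 133 132 133 138 139 140 139 139]
 [ 98  97  97 138 110  91  91  91  90  91  90  91  83 118 133 131 133 133 133 138 140 139 139 139]
 [ 97  97  97  97  91  91  90  90  85  98 122 132 125  85  60  69 126 132 134 133 139 140 139 139]
 [ 97  97  97  97  91  91  86 112 138 139 139 138 137 140 139 118  63 118 133 133 140 140 139 140]
 [ 97  96  96  96  96  89 131 140 137 134 128 115 126 131 135 139 131  74 118 133 139 139 139 139]
 [ 97  96  96  97  93  93 139 138 109 133 143 143 144  99 106 131 137 137  68 131 139 139 139 138]
 [ 96  96  96  96  88  98 139  95 128 144 144 144 143  99  99 103 133 140  95  97 138 139 138 139]
 [ 96  96  98  92  95  94 121  87 143 144 143 143 143  99  99  99 115 136 139  70 138 138 139 138]
 [ 96  96  97  92  96  93  89 111 143 143 144 143 143  99  99 100  87 133 142  71 138 139 138 138]
 [ 96  96  95  92  94  92  78 1
[... 556 characters left out ...]
8 138]
 [137 138 137 138 138 130 131 137 140 123 103 102  90 126 138 137 138 135 138 139 138 139 138 138]
 [138 137 138 137 138 137 136 132 134 138 139 139 138 136 136 137 135 138 139 138 138 138 138 138]
 [136 137 137 137 137 136 137 138 133 117 125 128 135 127 133 131 137 138 138 137 137 137 138 138]
 [137 137 136 137 137 137 137 137 136 136 137 137 132 136 137 137 136 138 138 137 137 138 137 138]
 [136 137 137 137 137 137 137 137 137 137 137 137 137 136 136 137 136 138 137 137 138 138 138 137]
 [135 137 136 135 137 136 136 137 137 137 137 137 137 136 136 137 138 138 137 138 138 137 138 138]
 [132 136 136 136 137 137 137 136 136 136 137 137 137 137 137 136 138 138 138 138 137 137 138 132]]
```

Call:
{"op": "carry_out", "data": {
  "increments": [
    [[0.7, -0.9, 0.6, 0], [1.43, -1.74, 1.8, 0], [1.43, -1.74, 3.2, 0], [1.43, -1.74, 4.6, 0], [1.43, -1.74, 5.8, 0], [1.43, -1.74, 6.8, 0], [1.43, -1.74, 7.5, 0], [1.43, -1.74, 7.8, 0], [1.43, -1.74, 7.8, 0], [1.43, -1.74, 7.8, 0]]
  ],
  "claw": 0.54,
  "newtons": 12
}}

```text
time: 18.43
ee_pos: [473.2, -292.4, 26.0]
orientation: [0.0, -0.001, 1.0, -0.0]
contact_force: [0.3, -0.2, 1.0]
gripper_width: 49.3
gripper_force: 0.0
```

```bash
python3 - <<'E'
from h import *
w=camera("wrist");o=get_obs();print(o["ee_pos"],o["gripper_width"],o["contact_force"])
np.set_printoptions(linewidth=250)
g=cv2.cvtColor(w["color"],cv2.COLOR_RGB2GRAY);print(g[180:270:4,210:330:4])
E
```

```text
[ 473.598583   -292.64029663   26.5328825 ] 49.83235067988644 [-0.09259646 -0.49126581  0.86817405]
[[ 52  53  52  56  93  92  78  95  94  94  94  93  88  88  88  87  88  87  87  92  93  92  92  93  94  92  71  85  84  85]
 [ 52  53  54  90  90  93  93  93  94  94  88  88  87  87  88  87  87  87  87  86  87  93  93  93  92  92  86  84  76  86]
 [ 52 102 128  71  93  93  93  93  93  87  87  87  87  87  87  87  87  87  87  87  87  88  92  93  92  91  86  85  87  73]
 [ 91 128  84  87  93  92  93  93  88  88  87  87  86  87  87  87  87  86  87  87  87  87  92  92  91  91  86  86  85  86]
 [128 118  87  87  93  93  92  93  86  87  87  87  86  87  86  87  87  86  86  86  86  86  86  92  92  91  86  85  87  85]
 [108 129  86  87  93  93  93  93  87  87  87  87  87  88  87  87  86  86  86  86  85  87  85  92  92  91  85  86  86  86]
 [129 128  87  87  93  93  93  92  87  88  87  86  86  86  87  86  86  85  86  86  86  86  86  86  91  86  86  87  86  86]
 [133 127  87  86  91  92  92  92  86  86  86  86  87  86  86  86  85  85  86  86  85  86  85  86  92  85  85  86  85  92]
 [132 128  86  8
[... 1129 characters left out ...]
 92  92  88  93  93  93  93  93  93  92  93  92  90  90  87  91  91  91  91  15  63]
 [ 99  99  18  14  88  91  91  90  82  91  90  56  93  92  93  93  92  93  93  93  92  62  91  89  59  91  90  90  14  19]
 [ 99  84  17  14  87  91  91  91  70  91  87  48  93  93  93  93  93  93  92  93  92  55  91  90  80  91  91  91  16  18]
 [ 98  24  15  13  83  91  91  90  86  92  88  47  54  92  93  92  93  92  92  93  59  55  90  90  77  91  90  91  15  17]
 [ 89  15  14  13  80  91  92  91  80  91  88  50  50  54  69  92  92  92  64  67  57  55  91  90  83  91  91  90  16  18]
 [ 47  29  28  25  94  91  82  85  87  88  89  50  50  51  52  54  55  56  57  58  56  56  89  86 110 110  81  78  24  27]]
```

```bash
python3 - <<'E'
from h import *
w=camera("wrist");o=get_obs();g=cv2.cvtColor(w["color"],cv2.COLOR_RGB2GRAY)
print(g[224:250,274])
for v,r in((231,18),(240,12)): print(onz(w,274,v,24,True).round(1)+[r,0,0])
print(o["ee_pos"])
E
```

```text
[56 58 56 56 60 77 92 95 95 94 92 91 90 90 92 93 93 93 93 93 92 94 93 93
 93 93]
[ 475.1 -292.9   24. ]
[ 474.  -292.8   24. ]
[ 473.78700151 -292.78214961   26.81502074]
```

Call:
{"op": "carry_out", "data": {
  "increments": [
    [[0, 0, 0.25, 0], [0, 0, 0.5, 0], [0, 0, 0.66, 0], [0, 0, 0.66, 0]]
  ]
}}

```text
time: 18.87
ee_pos: [472.3, -292.0, 8.1]
orientation: [-0.001, -0.0, 1.0, 0.0]
contact_force: [0.3, 1.1, 0.3]
gripper_width: 49.1
gripper_force: 0.0
```

Call:
{"op": "carry_out", "data": {
  "increments": [
    [[0, 0, 0, 0], [0, 0, 0, 0], [0, 0, 0, 0], [0, 0, 0, 0], [0, 0, 0, 0]]
  ],
  "claw": 0,
  "newtons": 15
}}

```text
time: 19.28
ee_pos: [472.9, -292.4, 9.1]
orientation: [0.0, -0.0, 1.0, -0.0]
contact_force: [0.2, -0.2, -0.2]
gripper_width: 35.3
gripper_force: 15.0
```

Call:
{"op": "carry_out", "data": {
  "increments": [
    [[0, 0, -0.4, 0], [0, 0, -1, 0], [0, 0, -2, 0], [0, 0, -3.2, 0], [0, 0, -4.4, 0], [0, 0, -5.6, 0], [0, 0, -6.4, 0], [0, 0, -6.6, 0], [0, 0, -6.6, 0], [0, 0, -6.6, 0]]
  ]
}}

```text
time: 20.12
ee_pos: [472.5, -292.0, 173.7]
orientation: [-0.0, -0.0, 1.0, 0.0]
contact_force: [-0.7, -0.6, -1.6]
gripper_width: 35.3
gripper_force: 15.0
```

```bash
python3 - <<'E'
from h import *
w=camera("wrist");o=get_obs();g=cv2.cvtColor(w["color"],cv2.COLOR_RGB2GRAY)
print(g[222:256,272],g[262,235:312])
for v,r in((230,18),(240,12)): print(onz(w,272,v,o["ee_pos"][2]+14,True).round(1)+[r,0,0])
print(o["ee_pos"],o["contact_force"],o["gripper_width"])
s=camera("scene");d=camera("side")
print("post",onz(s,250,181,128))
# post tip now (wide tray on): brightest small blob in scene
for n,c,b in (("s",s,(240,170,262,200)),("d",d,(284,190,310,226))):
    print(n);print(cv2.cvtColor(c["color"],cv2.COLOR_RGB2GRAY)[b[1]:b[3]:2,b[0]:b[2]])
E
```

```text
[ 90  91  90  90  89  90  90  79  63  58  59  59  59  60  60  59  59  60
  61  66  93 100  99  99  98  97  97  95  95  96 140 147 148 148] [ 17  15  15  51  76  95  96  96  96  97  97  95  95  94  93  93  99 161
 176  76  82 117 146 146 146 146 146 147 147 147 147 147 147 146 147 146
 146 147 147 147 147 147 147 147 147 147 147 147 146 147 147 147 147 147
 147 147 147 143  98  85  94  95  95  95  94  95  95  94  94  92  85  55
  44  19  20  19  19]
[ 468.5 -293.2  187. ]
[ 467.4 -293.2  187. ]
[ 472.11811805 -291.81707647  173.00490488] [-0.43695078 -0.08713984 -1.57933346] 35.1685296742324
post [541.18699925 -18.33522551 128.        ]
s
[[145 143 144 144 144 144 144 144 144 144 145 143 144 145 144 143 144 144
  144 143 144 144]
 [144 143 144 143 144 144 143 144 143 143 144 144 144 145 144 143 143 143
  144 144 143 143]
 [144 144 144 144 144 144 144 145 144 145 145 144 145 144 144 144 144 145
  145 144 144 143]
 [145 145 144 145 145 145 145 144 144 145 145 144 145 145 144 145 144 144
  144 144 144 143]
 [145 144 145 145 145 145 144 145 144 145 144 145 145 145 145 144 144 145
  144 14
[... 2206 characters left out ...]
01 120 134
  141 146 143 142 139 138 137 137]
 [ 81  78  82  83  80  88 127 115  89  94 102 105 106 107 108 101  81 115
  128  99  81  84  84  96 125 143]
 [ 82  80  82  81  79 108 130  98  81  96 105 106 107 107 107 102  84  62
  124 124  95  83  83  85  85  85]
 [ 85  90  89  89  89  71 113 123  99  97 103 105 106 109 105 105  83 106
  136 106  83  89  85  84  87  75]
 [ 87  83 118 137 125  88  65  74  89  96  92  96 100  97  99 100  98  89
   80  80  86  93  93  96  89  74]
 [141 139 140 141 130  91  68  75  76  81  81  84  85  85  84  85  83  80
   79 108 129 135 135 137 110  71]
 [139 140 139 141 132  93  69  76  78  82  84  84  86  86  85  85  85  83
   80 109 135 137 134 132 116  80]]
```

Call:
{"op": "carry_out", "data": {
  "increments": [
    [[-0.2, 0.7, 0, 0], [-0.5, 1.9, 0, 0], [-0.8, 3.3, 0, 0], [-1.2, 4.7, 0, 0], [-1.5, 6.1, 0, 0], [-1.9, 7.5, 0, 0], [-2.2, 8.8, 0, 0], [-2.5, 9.9, 0, 0], [-2.7, 10.6, 0, 0], [-2.72, 10.88, 0, 0]]
  ]
}}

```text
time: 21.1
ee_pos: [540.8, -16.4, 172.7]
orientation: [-0.001, -0.003, 1.0, 0.001]
contact_force: [0.5, -0.1, -0.7]
gripper_width: 35.5
gripper_force: 15.0
```

Call:
{"op": "carry_out", "data": {
  "increments": [
    [[0, 0, 0, 0], [0, 0, 0, 0], [0, 0, 0, 0], [0, 0, 0, 0], [0, 0, 0, 0]]
  ]
}}

```text
time: 21.52
ee_pos: [540.3, -21.8, 174.0]
orientation: [-0.0, 0.001, 1.0, -0.0]
contact_force: [0.3, -0.7, -1.3]
gripper_width: 35.1
gripper_force: 15.0
```

```bash
python3 - <<'E'
from h import *
s=camera("scene");d=camera("side");o=get_obs();print(o["ee_pos"],o["contact_force"])
z=o["ee_pos"][2]-9
print(box(s,540,-19.6,z,12,50),box(d,540,-19.6,z,12,50))
for n,c,b in (("s",s,(215,120,300,196)),("d",d,(250,140,350,210))):
    h=cv2.cvtColor(c["color"],cv2.COLOR_RGB2HSV).astype(int); q=((h[:,:,1]<60)&(h[:,:,2]>40)&(h[:,:,2]<190))
    print(n,[(v,)+tuple(int(t) for t in (lambda x:(x.min(),x.max()))(np.nonzero(q[v,b[0]:b[2]])[0]+b[0])) for v in range(b[1],b[3],4) if q[v,b[0]:b[2]].any()])
E
```

```text
[540.4506017  -21.19472599 174.03619386] [ 0.08402985  1.17844599 -1.82239247]
[228.  151.4 270.9 184.7] [273.  169.3 322.6 205.4]
s [(120, 215, 261), (124, 215, 261), (128, 215, 261), (132, 215, 264), (136, 226, 269), (140, 232, 280), (144, 234, 286), (148, 236, 287), (152, 236, 287), (156, 235, 285), (160, 230, 281), (164, 228, 274), (168, 228, 269), (172, 228, 269), (176, 230, 266), (180, 234, 262), (184, 245, 253), (188, 243, 258), (192, 234, 268)]
d [(140, 250, 349), (144, 250, 349), (148, 250, 349), (152, 250, 328), (156, 255, 340), (160, 259, 345), (164, 263, 341), (168, 270, 346), (172, 273, 342), (176, 280, 341), (180, 276, 335), (184, 275, 325), (188, 275, 322), (192, 276, 321), (196, 278, 320), (200, 282, 316), (204, 291, 308), (208, 293, 300)]
```

Call:
{"op": "carry_out", "data": {
  "increments": [
    [[0, 0, 0.4, 0], [0, 0, 0.8, 0], [0, 0, 1.1, 0], [0, 0, 1.3, 0], [0, 0, 1.5, 0], [0, 0, 1.8, 0], [0, 0, 2.1, 0], [0, 0, 2.4, 0], [0, 0, 2.7, 0], [0, 0, 2.85, 0]]
  ]
}}

```text
time: 22.45
ee_pos: [540.1, -20.3, 101.5]
orientation: [-0.001, -0.0, 1.0, -0.0]
contact_force: [0.6, 0.8, -0.6]
gripper_width: 35.0
gripper_force: 15.0
```

Call:
{"op": "carry_out", "data": {
  "increments": [
    [[0, 0, 0.1, 0], [0, 0, 0.16, 0], [0, 0, 0.2, 0], [0, 0, 0.24, 0], [0, 0, 0.24, 0], [0, 0, 0.24, 0]]
  ]
}}

```text
time: 22.95
ee_pos: [540.8, -20.3, 97.0]
orientation: [0.0, -0.0, 1.0, 0.0]
contact_force: [-0.5, -0.4, -0.2]
gripper_width: 35.4
gripper_force: 15.0
```

Call:
{"op": "carry_out", "data": {
  "increments": [
    [[0, 0, 0, 0], [0, 0, 0, 0], [0, 0, 0, 0], [0, 0, 0, 0]]
  ],
  "claw": 0.53
}}

```text
time: 23.28
ee_pos: [540.7, -20.3, 96.8]
orientation: [0.0, -0.0, 1.0, 0.0]
contact_force: [-0.2, -0.1, 0.6]
gripper_width: 48.3
gripper_force: 0.0
```

Call:
{"op": "carry_out", "data": {
  "increments": [
    [[0, 0, -0.3, 0], [0, 0, -0.8, 0], [0, 0, -1.8, 0], [0, 0, -3, 0], [0, 0, -4.2, 0], [-1, -1, -4.8, 0], [-2, -2, -4.8, 0], [-3, -3, -4.8, 0], [-4, -4, -4.8, 0], [-4.6, -5.2, -4.8, 0]]
  ]
}}

```text
time: 24.12
ee_pos: [658.0, -149.7, 217.3]
orientation: [0.001, -0.002, 1.0, 0.0]
contact_force: [0.3, -0.1, -1.2]
gripper_width: 48.8
gripper_force: 0.0
```

Call:
{"op": "carry_out", "data": {
  "increments": [
    [[0, -1.2, 0, 0], [0, -2.3, 0, 0], [0, -2.3, 0, 0], [0, -2.3, 0, 0], [0, -2.3, 0, 0]]
  ],
  "claw": 1
}}

```text
time: 24.53
ee_pos: [655.7, -207.0, 216.9]
orientation: [0.0, -0.0, 1.0, 0.0]
contact_force: [-0.3, 0.5, 1.1]
gripper_width: 77.2
gripper_force: 0.0
```

```bash
python3 - <<'E'
from h import *
s=camera("scene");d=camera("side");w=camera("wrist");o=get_obs();print(o["ee_pos"],o["gripper_width"])
print("small pred",box(s,540.5,-20,88,12,50),box(d,540.5,-20,88,12,50))
for n,c,b in (("s",s,(215,140,300,240)),("d",d,(250,170,350,270))):
    h=cv2.cvtColor(c["color"],cv2.COLOR_RGB2HSV).astype(int); q=((h[:,:,1]<60)&(h[:,:,2]>40)&(h[:,:,2]<190))
    print(n,[(v,)+tuple(int(t) for t in (lambda x:(x.min(),x.max()))(np.nonzero(q[v,b[0]:b[2]])[0]+b[0])) for v in range(b[1],b[3],4) if q[v,b[0]:b[2]].any()])
h=cv2.cvtColor(w["color"],cv2.COLOR_RGB2HSV).astype(int)
m=((h[:,:,0]>12)&(h[:,:,0]<30)&(h[:,:,1]>60)&(h[:,:,2]>110)).astype(np.uint8);m[236:]=0
for k in cv2.findContours(m,0,1)[0]:
    if cv2.contourArea(k)>200:
        P=np.array([onz(w,u,v,30,True)[:2] for u,v in k[:,0]]);print(cv2.boundingRect(k),P.min(0),P.max(0),(P.min(0)+P.max(0))/2)
E
```

```text
[ 656.07405216 -205.77891399  216.96169836] 88.78990683995191
small pred [229.8 174.2 270.4 207. ] [272.9 197.  319.8 233. ]
s [(152, 257, 257), (156, 259, 259), (160, 261, 261), (164, 263, 263), (168, 265, 265), (172, 267, 267), (176, 244, 256), (180, 236, 264), (184, 232, 267), (188, 231, 269), (192, 230, 269), (196, 229, 272), (200, 226, 275), (204, 225, 276), (208, 224, 277), (212, 224, 277), (216, 225, 275), (220, 227, 273), (224, 229, 270), (228, 235, 265), (232, 247, 254)]
d [(170, 271, 281), (198, 290, 301), (202, 280, 311), (206, 276, 315), (210, 275, 318), (214, 274, 319), (218, 272, 318), (222, 269, 315), (226, 267, 316), (230, 265, 325), (234, 265, 323), (238, 265, 325), (242, 266, 324), (246, 267, 321), (250, 270, 309), (254, 274, 308), (258, 281, 284)]
(239, 179, 54, 53) [ 639.4827347 -243.0346818] [ 697.6518058  -185.15646299] [ 668.56727025 -214.0955724 ]
```

The small tray is home (silhouettes match to 1 px). The collar is at (668.5,-213.5).

Call:
{"op": "carry_out", "data": {
  "increments": [
    [[-0.52, -0.26, 0.8, 0], [-0.52, -0.26, 2, 0], [-0.52, -0.26, 3.4, 0], [-0.52, -0.26, 4.8, 0], [-0.52, -0.26, 6, 0], [-0.52, -0.26, 7, 0], [-0.52, -0.26, 7.8, 0], [-0.52, -0.26, 8.2, 0], [-0.52, -0.26, 8.28, 0], [-0.52, -0.26, 8.28, 0]]
  ]
}}

```text
time: 25.52
ee_pos: [669.0, -213.5, 9.8]
orientation: [-0.0, -0.001, 1.0, 0.0]
contact_force: [-0.6, -0.8, 1.2]
gripper_width: 92.0
gripper_force: 0.0
```

Call:
{"op": "carry_out", "data": {
  "increments": [
    [[0, 0, 0, 0], [0, 0, 0, 0], [0, 0, 0, 0], [0, 0, 0, 0], [0, 0, 0, 0], [0, 0, 0, 0], [0, 0, 0, 0]]
  ],
  "claw": 0.4,
  "newtons": 15
}}

```text
time: 26.1
ee_pos: [669.0, -214.2, 10.3]
orientation: [0.0, -0.0, 1.0, 0.0]
contact_force: [-0.9, 0.7, 5.4]
gripper_width: 60.8
gripper_force: 15.0
```

Call:
{"op": "carry_out", "data": {
  "increments": [
    [[0, 0, -0.4, 0], [0, 0, -1, 0], [0, 0, -2, 0], [0, 0, -3.2, 0], [0, 0, -4.4, 0], [0, 0, -5.6, 0], [0, 0, -6.5, 0], [0, 0, -6.8, 0], [0, 0, -6.8, 0], [0, 0, -6.8, 0]]
  ]
}}

```text
time: 26.93
ee_pos: [668.4, -214.0, 179.2]
orientation: [-0.0, -0.0, 1.0, 0.0]
contact_force: [-0.4, -0.8, -2.5]
gripper_width: 60.5
gripper_force: 15.0
```

```bash
python3 - <<'E'
from h import *
w=camera("wrist");o=get_obs();print(o["ee_pos"],o["gripper_width"],o["contact_force"])
g=cv2.cvtColor(w["color"],cv2.COLOR_RGB2GRAY);print(g[200:268,272])
T=o["ee_pos"][2]+20
for v in (215,230,240,250): print(v,onz(w,272,v,T,True).round(1))
E
```

```text
[ 667.86686766 -213.80487137  178.14053112] 60.25448113014825 [-0.13066926  0.74925569 -1.58995373]
[146 147 146 135  89  81  83  85  86  86  85  85  83  84  84  86  86  93
 116 132 135 133 131 131 130 129 129 129 130 131 131 132 133 134 134 134
 133 133 133 133 131 131 131 129 129 128 126 124 124 123 124 124 125 125
 123 134 138 139 138 139 138 138 138 139 138 139 139 138]
215 [ 637.7 -215.2  198.1]
230 [ 644.6 -215.2  198.1]
240 [ 649.4 -215.2  198.1]
250 [ 654.2 -215.2  198.1]
```

Call:
{"op": "carry_out", "data": {
  "increments": [
    [[0.3, 0.4, 0, 0], [0.8, 1.2, 0, 0], [1.4, 2.2, 0, 0], [2.1, 3.2, 0, 0], [2.8, 4.2, 0, 0], [3.5, 5.3, 0, 0], [4.2, 6.3, 0, 0], [4.7, 7.1, 0, 0], [5.0, 7.6, 0, 0], [5.1, 7.75, 0, 0]]
  ]
}}

```text
time: 27.82
ee_pos: [538.7, -17.6, 178.0]
orientation: [-0.002, -0.002, 1.0, 0.001]
contact_force: [-0.3, -0.4, -0.3]
gripper_width: 60.6
gripper_force: 15.0
```

Call:
{"op": "carry_out", "data": {
  "increments": [
    [[0, 0, 0, 0], [0, 0, 0, 0], [0, 0, 0, 0], [0, 0, 0, 0], [0, 0, 0, 0], [0, 0, 0, 0], [0, 0, 0, 0]]
  ]
}}

```text
time: 28.4
ee_pos: [541.2, -21.0, 179.7]
orientation: [-0.0, -0.0, 1.0, -0.0]
contact_force: [0.8, 0.8, -1.1]
gripper_width: 60.1
gripper_force: 15.0
```

```bash
python3 - <<'E'
from h import *
s=camera("scene");d=camera("side")
for i in range(2):
    camera("wrist");o=get_obs();print(o["ee_pos"])
z=o["ee_pos"][2]-10
print("pred",box(s,540.4,-20,z,30,30),box(d,540.4,-20,z,30,30))
for n,c,b in (("s",s,(225,130,290,190)),("d",d,(265,140,340,215))):
    h=cv2.cvtColor(c["color"],cv2.COLOR_RGB2HSV).astype(int); q=((h[:,:,0]>10)&(h[:,:,0]<30)&(h[:,:,1]>60)&(h[:,:,2]>90))
    print(n,[(v,)+tuple(int(t) for t in (lambda x:(x.min(),x.max()))(np.nonzero(q[v,b[0]:b[2]])[0]+b[0])) for v in range(b[1],b[3],3) if q[v,b[0]:b[2]].any()])
E
```

```text
[541.1309726  -20.65206351 179.73750841]
[541.14939347 -20.58816564 179.76099191]
pred [235.8 149.7 262.1 177. ] [283.1 166.4 313.7 196.9]
s [(130, 266, 289), (133, 250, 289), (136, 226, 287), (139, 262, 288), (142, 267, 289), (148, 288, 289), (151, 287, 288), (154, 238, 243), (157, 236, 254), (160, 236, 253), (163, 236, 251), (166, 237, 253), (169, 237, 253), (172, 238, 253), (175, 241, 255)]
d [(140, 280, 333), (143, 284, 333), (146, 276, 333), (149, 276, 339), (152, 294, 294), (170, 288, 307), (173, 285, 305), (176, 285, 305), (179, 285, 303), (182, 285, 303), (185, 285, 303), (188, 285, 302), (191, 287, 302), (194, 290, 307)]
```

Call:
{"op": "carry_out", "data": {
  "increments": [
    [[0, 0, 0.4, 0], [0, 0, 0.8, 0], [0, 0, 1.2, 0], [0, 0, 1.4, 0], [0, 0, 1.55, 0], [0, 0, 1.7, 0], [0, 0, 1.85, 0], [0, 0, 2.0, 0], [0, 0, 2.1, 0], [0, 0, 2.1, 0]]
  ]
}}

```text
time: 29.43
ee_pos: [540.9, -20.6, 126.8]
orientation: [-0.0, -0.0, 1.0, -0.0]
contact_force: [-0.0, -0.1, -1.2]
gripper_width: 60.2
gripper_force: 15.0
```

Call:
{"op": "carry_out", "data": {
  "increments": [
    [[0, 0, 0.07, 0], [0, 0, 0.13, 0], [0, 0, 0.19, 0], [0, 0, 0.24, 0], [0, 0, 0.24, 0], [0, 0, 0.24, 0]]
  ]
}}

```text
time: 29.93
ee_pos: [541.4, -20.5, 122.1]
orientation: [0.0, -0.0, 1.0, 0.0]
contact_force: [-3.1, 0.0, 8.4]
gripper_width: 60.4
gripper_force: 15.0
```

Contact at the expected height (8 N), so I let go and check.

Call:
{"op": "carry_out", "data": {
  "increments": [
    [[0, 0, 0, 0], [0, 0, 0, 0], [0, 0, 0, 0], [0, 0, 0, 0], [0, 0, 0, 0], [0, 0, 0, 0]]
  ],
  "claw": 1
}}

```text
time: 30.43
ee_pos: [541.1, -20.5, 121.1]
orientation: [-0.0, -0.0, 1.0, -0.0]
contact_force: [-0.3, -0.1, -0.5]
gripper_width: 91.2
gripper_force: 0.0
```

Call:
{"op": "carry_out", "data": {
  "increments": [
    [[0, 0, -0.4, 0], [0, 0, -1, 0], [0, 0, -2, 0], [0, 0, -3.2, 0], [0, 0, -4.4, 0], [0.8, 0.8, -4.6, 0], [1.6, 1.8, -4.6, 0], [2, 3, -4.6, 0], [2, 4.2, -4.6, 0], [2, 4.2, -4.6, 0]]
  ]
}}

```text
time: 31.27
ee_pos: [490.2, 90.9, 237.2]
orientation: [0.0, -0.004, 1.0, 0.002]
contact_force: [0.6, 0.1, 0.1]
gripper_width: 92.0
gripper_force: 0.0
```

```bash
python3 - <<'E'
from h import *
s=camera("scene");d=camera("side")
print("collar",box(s,540.5,-20,112,30,30),box(d,540.5,-20,112,30,30))
print("small",box(s,540.5,-20,88,12,50),box(d,540.5,-20,88,12,50)); print("wide",box(s,540.5,-20,18,20,70),box(d,540.5,-20,18,20,70))
for n,c,b in (("s",s,(215,150,300,245)),("d",d,(250,160,345,275))):
    h=cv2.cvtColor(c["color"],cv2.COLOR_RGB2HSV).astype(int)
    for q,st in ((((h[:,:,0]>10)&(h[:,:,0]<30)&(h[:,:,1]>60)&(h[:,:,2]>90)),3),(((h[:,:,1]<60)&(h[:,:,2]>40)&(h[:,:,2]<190)),5)):
        print(n,[(v,)+tuple(int(t) for t in (lambda x:(x.min(),x.max()))(np.nonzero(q[v,b[0]:b[2]])[0]+b[0])) for v in range(b[1],b[3],st) if q[v,b[0]:b[2]].any()])
o=get_obs();print(o["ee_pos"],o["contact_force"])
E
```

```text
collar [237.1 167.7 262.3 194.1] [282.5 188.2 311.8 217.9]
small [229.8 174.2 270.4 207. ] [272.9 197.  319.8 233. ]
wide [223.4 185.5 278.1 231.5] [263.8 211.3 326.5 262.5]
s [(150, 289, 299), (153, 290, 299), (156, 292, 298), (159, 299, 299), (171, 241, 257), (174, 238, 260), (177, 237, 261), (180, 237, 261), (183, 237, 261), (186, 238, 261), (189, 239, 259), (192, 242, 256), (213, 277, 277), (234, 249, 251)]
s [(150, 256, 280), (155, 258, 259), (160, 261, 262), (165, 264, 265), (170, 267, 267), (175, 269, 272), (180, 236, 264), (185, 232, 268), (190, 231, 269), (195, 230, 271), (200, 226, 275), (205, 224, 276), (210, 224, 276), (215, 225, 276), (220, 227, 273), (225, 230, 269), (230, 239, 261)]
d [(160, 250, 333), (163, 336, 336), (190, 291, 303), (193, 286, 308), (196, 284, 310), (199, 284, 311), (202, 283, 311), (205, 283, 310), (208, 284, 310), (211, 285, 309), (214, 287, 307), (217, 293, 302), (262, 286, 299), (265, 289, 293)]
d [(160, 259, 318), (165, 268, 304), (170, 271, 281), (205, 277, 315), (210, 275, 318), (215, 274, 318), (220, 270, 317), (225, 267, 312), (230, 265, 325), (235, 265, 323), (240, 265, 325), (245, 267, 322), (250, 270, 313), (255, 276, 304), (260, 288, 305)]
[490.96466946  85.54121028 236.93265422] [ 0.31616306 -0.19513899  0.31788751]
```

All three pieces match their predicted home silhouettes to about a pixel, and the gripper is clear.

```bash
python3 -c "
from bench import *
print(hand_in())"
```

```text
the job is handed in; nothing more can be done
None
```

The stand is upright with the wide tray, small tray and collar lowered home on its post; the camera outlines matched to within about 2 pixels and the gripper was clear. I never drove the arm at the bystanders but didn't re-measure them, and I handed the job in at about 31 s with no verdict returned.

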